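Stand the toppled thinner tin in its drip tray

TASK

The square tin of thinner has been knocked over on the sign-shop table. Stand it upright, red cap on top, on the floor of the orange drip tray, inside its rim, and let go. Set it down without dropping it, and leave the tape, the paint can and the scraper where they are.

Things in the scene. Friction and masses are not known exactly. Their poses are not given: they have to be found in the camera images.
- tin: closed square tin, 0.21 to 0.42 kg, 48 x 48 mm, 120 mm tall, metal with a blue and yellow band; a red cap, 24 mm across, stands 20 mm out of the middle of its top. Starts lying on a flat side on the table, axis 24 mm up, cap pointing away from the robot or to either side. Origin: the tin's middle, 60 mm from base and top face; z runs from base to cap, x and y square to its flat sides
- tin_base (a point): the middle of the tin's underside, 60 mm from the tin's origin along its -z
- tray: shallow square orange plastic drip tray fixed to the table, 120 x 120 mm outside and 18 mm high, walls and floor 5 mm thick (110 x 110 mm inside). Origin: middle of its underside, z up, x and y along its sides
- tray_in (a point): the middle of the tray's inner floor, 5 mm above the table
- tape: loose yellow roll of tape lying flat, 100 mm across, 76 mm hole, 25 mm high; origin at the middle of its underside, z up. Leave alone
- paint: loose small standing paint can with a red label, 72 mm across, 62 mm high; origin at the middle of its underside, z up. Leave alone
- scraper: loose scraper lying flat, wooden handle to its -x, steel blade 45 mm wide to its +x, 143 mm long (78 mm to -x, 65 mm to +x of its origin) and 16 mm high; origin on the table between handle and blade, z up. Leave alone
Not all that is in view belongs to the job. There is more than one size of the tray; the one meant has the size given above. Leave any turquoise look-alike of the tin alone.

How it is judged:
At the end, for the whole second after the job is handed in: The tin stands still and upright, cap up (within 0.08 rad), its whole base on the tray's inner floor inside the rim (base within 4 mm of the floor's height, its middle within 48 mm of the tray's middle) (angle between tin's own z axis and vertical below 0.08 rad and horizontal distance between tin_base and tray_in below 0.048 m and z of tin_base in the frame of tray_in between -0.004 and 0.004 m and linear speed of tin below 0.02 m/s and angular speed of tin below 0.1 rad/s); the robot touches nothing.
It fails at once if the roll of tape is pushed more than 30 mm from its place or knocked over (distance of tape from where it was at the start of the episode above 0.03 m or angle between tape's own z axis and vertical above 0.5 rad).
It fails at once if the small paint can is pushed more than 30 mm from its place or knocked over (distance of paint from where it was at the start of the episode above 0.03 m or angle between paint's own z axis and vertical above 0.5 rad).
It fails at once if the scraper is pushed more than 30 mm from its place or knocked over (distance of scraper from where it was at the start of the episode above 0.03 m or angle between scraper's own z axis and vertical above 0.5 rad).
It fails at once if the tin is dropped or thrown: it moves faster than 0.6 m/s (a fall of about 2 cm) with no part of the robot touching it (linear speed of tin above 0.6 m/s and contact force between tin and the fingers below 0.05 N and contact force between tin and the arm below 0.05 N).
It also fails if it takes over 42 s, if anything falls off the work surface, if the arm or the gripper's body presses on something with over 40 N, if the wrist force passes 120 N, or if a joint passes its speed limit or range.

ROBOT

A 6-joint arm with a two-finger parallel gripper is mounted at the origin on the work surface. World frame = base frame: x ahead of the robot, y to its left, z up, the work surface at z = 0. Lengths are in m, angles in rad, forces in N, time in s.
With the tool pointing down it reaches from about 0.3 to 0.775 m from the base axis. Payload 14.6 kg.
Tool frame: the origin (TCP) lies on the centre line of the jaws, within the pads' length; the fingertips stand 11 mm ahead of it and the grasp point (between the pads) lies 8 mm behind it (env.tip_extent is the distance from the TCP to the fingertips, in m); z points along the fingers, y is the line along which they close (so a half turn about z gives the same grasp; the last joint's range is limited). The gripper opens to 94 mm and grips with 3 to 60 N. Pads are 16 mm wide; open, the fingers measure 119 mm over their backs; the gripper's body (75 mm by 177 mm) begins 78 mm behind the grasp point.
Start: joints at [1.18, 0.3, 1.521, -0, 1.321, -0.067], TCP at [0.175, 0.521, 0.216] pointing down, gripper open.
Joint ranges: [-3.03, 3.03], [-0.79, 2.21], [0.23, 2.52], [-1.04, 4.18], [0, 3.07], [-2.55, 2.55]. Speed limits (rad/s): [2.22, 2.22, 2.57, 3.14, 3.14, 3.14].

INTERFACE

Orientations are given as a rotation vector (axis times angle).
In Python, from cell import env gives the robot as it stands.
- The arm moves only by the tool step_arm, never from a script. Its argument "motion" is a list of rows, each a list of 5 numbers: the opening, from -1 (shut) to 1 (fully open), then the shift along the tool's x, y, z each as a share of 0.03 m, from -1 to 1, then the turn about the tool's z as a share of 0.12 rad, from -1 to 1. In form: [[jaw, tx, ty, tz, turn], ...]. A call has exactly 10 rows; each row shifts and turns the commanded pose from where the row before left it, along the tool's axes as they then stand; what a row does not reach is not made up. A row lasts 1/12 s, in which the tool goes at most 41.7 mm and 7.16 degrees, less where a joint would pass 70% of its speed; a pose out of reach is approached as far as the arm can. A call with a number of a shift or a turn outside -1 to 1 is refused whole. A call with a gripper value outside its range is refused whole. The fingers move at their own pace and stop on an object; "grip_force" is the grip in N (left out, the last holds). Time passes only in rows, so rows that do not move let the fingers close, or fill a call up. It gives the time, the measured TCP pose, the force, the opening and the grip force at its end, in the units of the state.
- env.state(): the state, without advancing time (a new reading comes with each control period).
- env.grab_frame(name): name is "scene" or "top" or "wrist"; returns a dict with "pixels" (384x512x3 uint8, red, green, blue), "mtx" (3x3 intrinsics, pixels), "R" (3x3) and "t" (3): a world point X has camera coordinates R X + t. Camera axes: x right, y down, z forward; pixel columns grow to the right and rows downward; lengths in m; the calibration is good to about 2 mm. A picture is of the moment at which its call begins. There is no depth.
- env.job_done(): hands the job in; it is judged then, once.
Trained networks look in a picture, given as the dict that the camera call returned (one of the last four; its "shot" number tells which), for a name from the list of things; names that differ only in an ending like _2 or _b are one class to them, and where a whole thing is asked for, a point or a joint stands for the part that bears it (a point fixed in the world has none). Each returns a list of dicts, best first, with "p" (0 to 1); they miss things now and then, are a little off and sometimes report something else, mostly with a low value. They report only what shows in the picture. A call takes as long as a camera call. They do not tell look-alikes from the thing itself.
- env.spot_in(picture, target): "bbox" ([left, top, width, height] in pixels, round what is visible of it).
- env.mark_of(picture, target): "point" ([column, row] in pixels: a listed point, or the origin of a listed thing).
The state is a dict: "t": time; "joints": joint angles; "joint_vel": joint speeds; "effort": joint torques, N m; "ee_pos": TCP position; "ee_rot": TCP orientation; "ft_force": force on the tool from outside, world axes, zero at the start; "torque": the same for the moment, N m; "width": finger opening in m; "grip_force": force on a finger pad.
Only numpy, scipy, OpenCV 4.12 (cv2) and the standard library are available. Lean on these libraries where they do the work, as an engineer would, in place of code of your own. Each camera call takes 0.05 s, during which the arm holds its last target. There are 200 camera calls.

## Working session

There is one attempt and no reset: what is moved stays moved. The work goes in short steps, Python scripts to look and compute and a tool call to move; the robot and the scene stay as the last step left them, time stands still between calls to the robot, and variables do not carry over. Pictures are saved under pics/ and viewed, at most 10 in all, crops included, and the job is handed in when it is done.

Besides the shell and the picture viewer there is one more tool, called after "Call:" as a command line: name --pt "numbers of a row" for each row, then --argument value for the rest. step_arm: Moves the arm, as the interface text tells. Its arguments: {"type":"object","properties":{"motion":{"type":"array"},"grip_force":{"type":"number"}},"required":["motion"]}

```bash
mkdir -p pics; cat > h.py <<'E'
import numpy as np, cv2
from cell import env
def ray(f,px,z):
    K,R,t=[np.array(f[k],float) for k in("mtx","R","t")]
    d=R.T@np.linalg.solve(K,[px[0],px[1],1]); c=-R.T@t
    return (c+d*(z-c[2])/d[2])
def proj(f,X):
    K,R,t=[np.array(f[k],float) for k in("mtx","R","t")]
    p=K@(R@np.array(X)+t); return p[:2]/p[2]
def save(f,n): cv2.imwrite("pics/"+n+".png",f["pixels"][:,:,::-1])
E
python3 - <<'E'
from h import *
np.set_printoptions(precision=3,suppress=True)
fs={n:env.grab_frame(n) for n in("top","scene")}
cv2.imwrite("pics/a.png",np.vstack([fs["top"]["pixels"],fs["scene"]["pixels"]])[:,:,::-1][:, :])
for n,f in fs.items():
    save(f,n)
    for o,z in(("tin",.024),("tin_base",.024),("tray",0),("tray_in",.005),("tape",0),("paint",0),("scraper",0)):
        for r in env.mark_of(f,o)[:3]: print(n,o,round(r["p"],2),np.array(r["point"]),ray(f,r["point"],z))
    for o in("tin","tray"):
        for r in env.spot_in(f,o)[:3]: print(n,o,round(r["p"],2),np.array(r["bbox"]))
s=env.state();print(s["t"],s["ee_pos"],s["ee_rot"],s["width"],env.tip_extent)
E
```

```text
top tin 0.95 [154.5 223.6] [0.473 0.293 0.024]
top tin 0.76 [ 90.6 249.8] [0.404 0.443 0.024]
top tin_base 0.87 [113.  255.2] [0.393 0.388 0.024]
top tin_base 0.73 [152.4 249.2] [0.41  0.293 0.024]
top tray 0.77 [390.4 300.4] [ 0.303 -0.288  0.   ]
top tray 0.75 [210.9 285.4] [0.327 0.149 0.   ]
top tray_in 0.96 [384.3 220.2] [ 0.498 -0.278  0.005]
top tray_in 0.96 [211.5 286.9] [0.324 0.147 0.005]
top tray_in 0.82 [390.8 303.5] [ 0.295 -0.287  0.005]
top tape 0.85 [284.4 206.5] [ 0.528 -0.028  0.   ]
top paint 0.7 [204.2 122.6] [0.748 0.186 0.   ]
top scraper 0.71 [339.2 129.1] [ 0.739 -0.17   0.   ]
top tin 0.95 [ 61.8 234.3  59.9  30.6]
top tin 0.72 [139.8 194.3  23.4  59.3]
top tray 0.83 [354.3 191.1  74.5  65.8]
top tray 0.67 [161.8 240.4  92.8  97.3]
scene tin 0.82 [320.9 114.5] [0.399 0.441 0.024]
scene tin 0.68 [304.6 145.9] [0.469 0.299 0.024]
scene tin_base 0.95 [303.9 119.6] [0.38  0.38  0.024]
scene tin_base 0.9 [293.3 135.5] [0.412 0.303 0.024]
scene tin_base 0.64 [150.3 259.1] [ 0.499 -0.282  0.024]
scene tray 0.94 [242.4 148.4] [ 0.332  0.153 -0.   ]
scene tray 0.78 [150.2 262.1] [ 0.493 -0.285  0.   ]
scene tray_in 0.98 [152.2 259.6] [ 0.493 -0.278  0.005]
scene tray_in 0.95 [112.9 214.4] [ 0.296 -0.293  0.005]
scene tray_in 0.67 [240.9 145.5] [0.322 0.154 0.005]
scene tape 0.66 [238.  220.1] [ 0.539 -0.025  0.   ]
scene paint 0.69 [343.5 226.3] [ 0.745  0.19  -0.   ]
scene scraper 0.75 [239.2 304.5] [ 0.735 -0.172  0.   ]
scene tin 0.98 [302.6 100.7  42.2  28.2]
scene tin 0.71 [290.4 131.   38.5  33.7]
scene tray 0.9 [100.5 198.6  30.5  26.9]
scene tray 0.79 [214.5 122.6  51.9  43.9]
scene tray 0.73 [122.8 240.5  50.7  46.6]
1.0 [0.175 0.521 0.216] [-0.506 -3.1    0.   ] 0.09405785371911692 0.011
```

View pics/top.png

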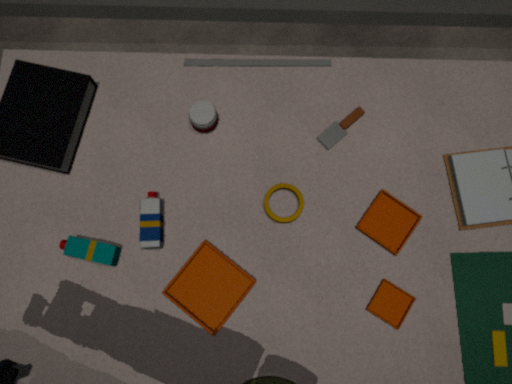

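View pics/scene.png

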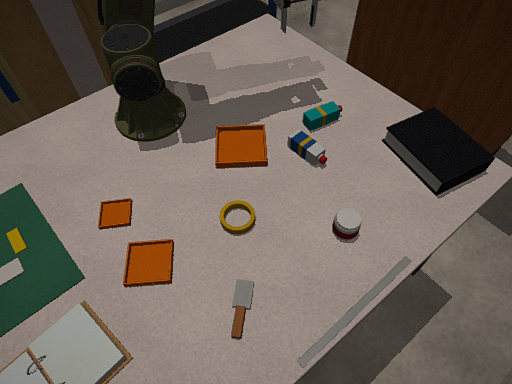

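The top view shows three trays. The one near (388,222) has sides of about 47 px, roughly 118 mm, so it is the target. The larger one at (210,287) and the smaller one at (390,304) are decoys. The blue and yellow tin is near (151,222), with its red cap at (153,195) pointing to +x. The scene view agrees.

Call:
step_arm --pt "1 0 0 0 -1" --pt "1 0 0 0 -1" --pt "1 0 0 0 -0.69" --pt "1 -1 -0.9 0 0" --pt "1 -1 -0.9 0 0" --pt "1 -1 -0.9 0 0" --pt "1 -1 -0.9 0 0" --pt "1 -1 -0.9 0 0" --pt "1 -1 -0.9 0 0" --pt "1 -1 -0.9 0 0" --grip_force 8

```text
t: 1.83
ee_pos: [0.3859, 0.3306, 0.2167]
ee_rot: [0.001, 3.141, 0.0]
ft_force: [0.3, 1.9, 0.3]
width: 0.0938
grip_force: 0.0
```

```bash
cat > seg.py <<'E'
from h import *
from scipy.spatial.transform import Rotation as Ro
np.set_printoptions(precision=3,suppress=True)
def pose():
    s=env.state(); R=Ro.from_rotvec(s["ee_rot"]).as_matrix()
    print(s["t"],"pos",np.array(s["ee_pos"]),"x",R[:,0],"y",R[:,1],"F",np.array(s["ft_force"]),"w",s["width"],"g",s["grip_force"]);return s,R
def marks(f,items):
    for o,z in items:
        for r in env.mark_of(f,o)[:3]: print(o,round(r["p"],2),np.array(r["point"]),ray(f,r["point"],z))
E
python3 - <<'E'
from seg import *
pose()
w=env.grab_frame("wrist");save(w,"w1");marks(w,(("tin",.024),("tin_base",.024)))
f=env.grab_frame("top")
hsv=cv2.cvtColor(f["pixels"],cv2.COLOR_RGB2HSV)
# tray squares by orange mask
m=cv2.inRange(hsv,(3,150,80),(18,255,255))
n,l,st,c=cv2.connectedComponentsWithStats(m)
for i in range(1,n):
    if st[i,4]>300:
        b=cv2.minAreaRect(np.argwhere(l==i)[:,::-1].astype(np.float32)); P=np.array([ray(f,p,.018)[:2] for p in cv2.boxPoints(b)])
        print("tray",P.mean(0),np.linalg.norm(np.diff(P,axis=0),axis=1),P.tolist() if 0 else P)
E
```

```text
1.8333 pos [0.386 0.331 0.217] x [-1.     0.001 -0.   ] y [0.001 1.    0.   ] F [0.328 1.903 0.314] w 0.09379693309574628 g 0.0
tin 0.98 [347.8 186.5] [0.402 0.439 0.024]
tin 0.55 [232.7 239.2] [0.47  0.3   0.024]
tin_base 0.89 [224.4 191. ] [0.408 0.291 0.024]
tin_base 0.62 [297.3 174.6] [0.388 0.378 0.024]
tray [ 0.494 -0.285] [0.121 0.12  0.119] [[ 0.477 -0.202]
 [ 0.577 -0.27 ]
 [ 0.509 -0.369]
 [ 0.412 -0.3  ]]
tray [0.329 0.149] [0.154 0.163 0.151] [[0.314 0.259]
 [0.438 0.168]
 [0.341 0.038]
 [0.221 0.13 ]]
tray [ 0.296 -0.283] [0.088 0.089 0.087] [[ 0.28  -0.221]
 [ 0.355 -0.268]
 [ 0.31  -0.345]
 [ 0.237 -0.297]]
```

View pics/w1.png

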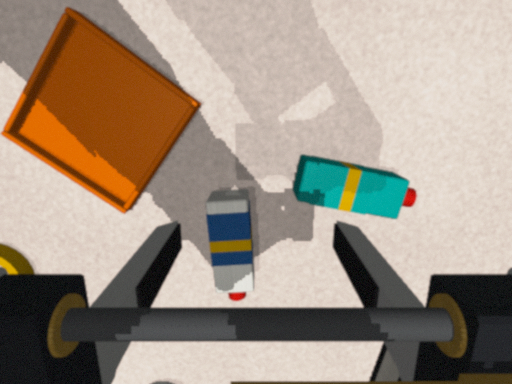

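The wrist view shows the tin from its base end at about (228,192) to its cap at (237,295), slightly turned. The turquoise tin sits clear to the right. Next I compute the axis from the upper-face edges at z = 48 mm.

```bash
python3 - <<'E'
from seg import *
w=env.grab_frame("wrist")
a=cv2.cvtColor(w["pixels"],cv2.COLOR_RGB2HSV)
m=np.zeros(a.shape[:2],np.uint8); m[180:305,195:270]=1
for n,lo,hi in(("blue",(105,120,40),(125,255,255)),("yel",(18,120,80),(32,255,255)),("red",(0,150,80),(8,255,255)),("red2",(172,150,80),(180,255,255))):
    k=cv2.inRange(a,lo,hi)*m; p=np.argwhere(k>0)[:,::-1].astype(np.float32)
    if len(p)<10: continue
    b=cv2.boxPoints(cv2.minAreaRect(p)); print(n,len(p),b.tolist()); print(np.array([ray(w,q,.024 if n[0]=="r" else .048) for q in b])[:,:2])
cv2.imwrite("pics/w2.png",cv2.resize(w["pixels"][175:310,190:275,::-1],None,fx=4,fy=4,interpolation=cv2.INTER_NEAREST))
E
```

```text
blue 1449 [[206.40333557128906, 216.0447235107422], [248.0938262939453, 212.91795349121094], [251.85826110839844, 263.110595703125], [210.1677703857422, 266.23736572265625]]
[[0.43  0.273]
 [0.426 0.321]
 [0.489 0.325]
 [0.493 0.275]]
yel 444 [[208.59144592285156, 242.46304321289062], [249.9922332763672, 239.87548828125], [250.65760803222656, 250.52139282226562], [209.25682067871094, 253.10894775390625]]
[[0.462 0.274]
 [0.459 0.323]
 [0.473 0.324]
 [0.476 0.275]]
red 91 [[229.0, 294.0], [244.0, 294.0], [244.0, 300.0], [229.0, 300.0]]
[[0.548 0.294]
 [0.548 0.314]
 [0.557 0.314]
 [0.557 0.294]]
```

View pics/w2.png

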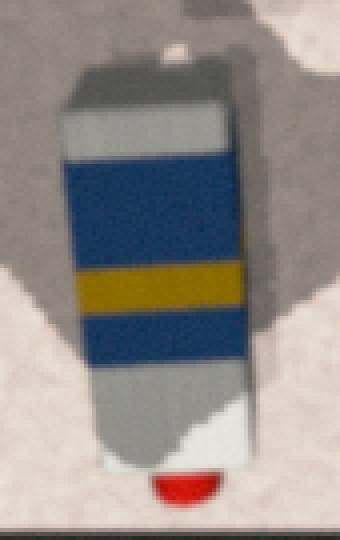

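Call:
step_arm --pt "1 0 0 0 -0.5" --pt "1 -0.81 -0.25 0 0" --pt "1 -0.81 -0.25 0 0" --pt "1 -0.81 -0.25 0 0" --pt "1 -0.81 -0.25 0 0" --pt "1 -0.81 -0.25 0 0" --pt "1 0 0 1 0" --pt "1 0 0 1 0" --pt "1 0 0 1 0" --pt "1 0 0 0 0"

```text
t: 2.92
ee_pos: [0.5052, 0.3021, 0.1208]
ee_rot: [0.095, -3.132, 0.006]
ft_force: [-1.4, -0.4, -0.9]
width: 0.0939
grip_force: 0.0
```

```bash
python3 - <<'E'
from seg import *
pose()
w=env.grab_frame("wrist");save(w,"w3");marks(w,(("tin",.024),("tin_base",.024)))
E
```

```text
2.9167 pos [0.505 0.302 0.121] x [-0.998 -0.061  0.008] y [-0.061  0.998 -0.003] F [-1.351 -0.359 -0.916] w 0.09385812694108622 g 0.0
tin 0.83 [433.7  83.7] [0.401 0.437 0.024]
tin 0.66 [258.3 160. ] [0.472 0.3   0.024]
tin_base 0.93 [364.7  62.4] [0.389 0.379 0.024]
tin_base 0.86 [252.6  83.2] [0.41  0.292 0.024]
```

View pics/w3.png

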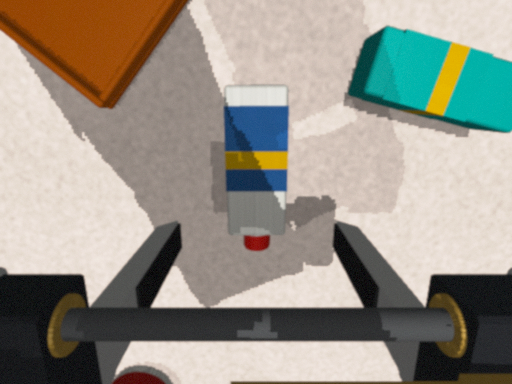

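The tin (column 257) is centred between the fingers (about 180 and 335) and square to them. I'll go down and grip.

Call:
step_arm --pt "1 -0.05 0 0.87 0" --pt "1 0 0 0.87 0" --pt "1 0 0 0.87 0" --pt "1 0 0 0.87 0" --pt "1 0 0 0 0" --pt "-1 0 0 0 0" --pt "-1 0 0 0 0" --pt "-1 0 0 0 0" --pt "-1 0 0 0 0" --pt "-1 0 0 0 0" --grip_force 8

```text
t: 3.9
ee_pos: [0.5103, 0.3023, 0.0234]
ee_rot: [-0.093, 3.139, 0.001]
ft_force: [0.4, 0.1, -0.3]
width: 0.0645
grip_force: 0.0
```

Call:
step_arm --pt "-0.1 0 0 0.23 0" --pt "-0.1 0 0 0 0" --pt "-1 0 0 0 0" --pt "-1 0 0 0 0" --pt "-1 0 0 0 0" --pt "-1 0 0 0 0" --pt "-1 0 0 0 0" --pt "-1 0 0 0 0" --pt "-1 0 0 0 0" --pt "-1 0 0 0 0" --grip_force 8

```text
t: 4.73
ee_pos: [0.5098, 0.302, 0.0151]
ee_rot: [0.093, -3.14, 0.0]
ft_force: [-0.7, 0.6, -3.3]
width: 0.0478
grip_force: 8.0
```

Call:
step_arm --pt "-1 0.09 0 -0.28 0" --pt "-1 0.09 0 -0.28 0" --pt "-1 0.14 0 -0.26 0" --pt "-1 0.14 0 -0.26 0" --pt "-1 0.18 0 -0.23 0" --pt "-1 0.18 0 -0.23 0" --pt "-1 0.22 0 -0.2 0" --pt "-1 0.22 0 -0.2 0" --pt "-1 0.25 0 -0.16 0" --pt "-1 0.25 0 -0.16 0"

```text
t: 5.57
ee_pos: [0.4563, 0.2989, 0.0834]
ee_rot: [0.093, -3.14, -0.0]
ft_force: [0.6, -0.3, -4.0]
width: 0.048
grip_force: 8.0
```

```bash
python3 - <<'E'
from seg import *
pose()
w=env.grab_frame("wrist");s=env.grab_frame("scene")
c=cv2.resize(s["pixels"][70:190,240:370],None,fx=3.2,fy=3.2)
cv2.imwrite("pics/w4.png",np.hstack([cv2.resize(w["pixels"],(384,384*384//512)),cv2.resize(c,(384,288))])[:,:,::-1])
E
```

```text
5.5667 pos [0.456 0.299 0.083] x [-0.998 -0.059  0.   ] y [-0.059  0.998  0.   ] F [ 0.611 -0.275 -4.03 ] w 0.04800311940667329 g 7.999684363603592
```

View pics/w4.png

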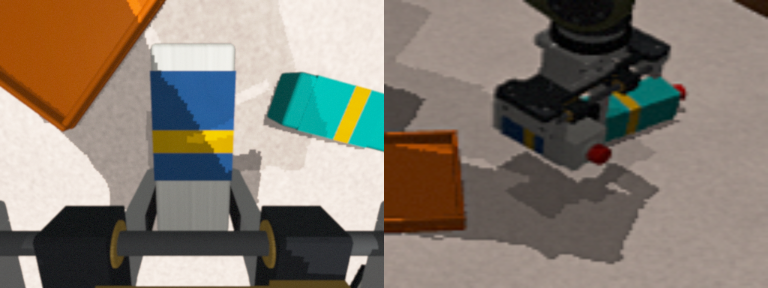

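The picture shows the tin lifted level: the cap at (598,153) is still horizontal. At 8 N the pads hold it against pivoting. I'll set it back down, regrip nearer the cap, and use the lightest grip so it can pivot with its base on the table.

Call:
step_arm --pt "-1 -0.3 0 0.38 0" --pt "-1 -0.3 0 0.38 0" --pt "-1 -0.3 0 0.38 0" --pt "-1 -0.3 0 0.38 0" --pt "-1 -0.3 0 0.38 0" --pt "-1 -0.3 0 0.3 0" --pt "-1 0 0 0.05 0" --pt "0.2 0 0 0 0" --pt "0.2 0 0 0 0" --pt "0.2 0 0 0 0"

```text
t: 6.5
ee_pos: [0.5109, 0.3023, 0.0162]
ee_rot: [-0.093, 3.14, 0.001]
ft_force: [0.1, 0.3, -0.0]
width: 0.0564
grip_force: 0.0
```

```bash
python3 - <<'E'
from seg import *
pose()
w=env.grab_frame("wrist");save(w,"w5")
a=cv2.cvtColor(w["pixels"],cv2.COLOR_RGB2HSV)
k=cv2.inRange(a,(105,120,40),(125,255,255)); k[:,:150]=0;k[:,340:]=0
p=np.argwhere(k>0)[:,::-1].astype(np.float32)
b=cv2.boxPoints(cv2.minAreaRect(p)); print(len(p),b.tolist());P=np.array([ray(w,q,.048)[:2] for q in b]);print(P,P.mean(0))
E
```

```text
6.5 pos [0.511 0.302 0.016] x [-0.998 -0.059 -0.001] y [-0.059  0.998  0.   ] F [ 0.141  0.292 -0.005] w 0.05639376559936473 g 0.0
11758 [[198.7237548828125, 240.94395446777344], [200.009033203125, 96.99115753173828], [313.03570556640625, 98.00032043457031], [311.75042724609375, 241.953125]]
[[0.496 0.273]
 [0.43  0.273]
 [0.428 0.32 ]
 [0.493 0.327]] [0.462 0.298]
```

Call:
step_arm --pt "0.2 -0.33 0 0 0" --pt "0.2 0 0 0 0" --pt "-1 0 0 0 0" --pt "-1 0 0 0 0" --pt "-1 0 0 0 0" --pt "-1 0 0 0 0" --pt "-1 0 0 -0.2 0" --pt "-1 0.05 0 -0.3 0" --pt "-1 0.1 0 -0.28 0" --pt "-1 0 0 0 0" --grip_force 3

```text
t: 7.38
ee_pos: [0.5167, 0.3028, 0.041]
ee_rot: [-0.093, 3.138, 0.002]
ft_force: [-0.2, 0.0, -1.7]
width: 0.0481
grip_force: 3.0
```

```bash
cat > tilt.py <<'E'
from seg import *
s,R=pose()
w=env.grab_frame("wrist")
a=cv2.cvtColor(w["pixels"],cv2.COLOR_RGB2HSV)
k=cv2.inRange(a,(18,120,80),(32,255,255)); k[:,:180]=0;k[:,340:]=0
yc=cv2.moments(k,True); print("yellow",yc["m00"],yc["m10"]/max(1,yc["m00"]),yc["m01"]/max(1,yc["m00"]))
pix=np.array([yc["m10"],yc["m01"]])/max(1,yc["m00"])
b=cv2.inRange(a,(105,120,40),(125,255,255)); b[:,:180]=0;b[:,340:]=0
rows=np.where(b.sum(1)>255*20)[0]; print("blue rows",rows.min() if len(rows) else None,rows.max() if len(rows) else None)
import sys
L=float(sys.argv[1]); g=np.array(s["ee_pos"])-.008*R[:,2]; ax0=-R[:,0]  # cap direction horizontal
# predicted far blue edge row vs tilt; band centre offset ~ -12mm from tin middle, far edge  ~ -44 mm
for th in range(0,95,10):
    t=np.radians(th); ax=np.cos(t)*ax0+np.sin(t)*np.array([0,0,1]); n=np.cross(np.cross(ax0,[0,0,1]),ax); n*=np.sign(n@(np.array([0,0,1])*np.cos(t)-ax0*np.sin(t)))
    mid=g-ax*(L-.060)
    print(th,"yel",proj(w,mid-.004*ax+.024*n),"far",proj(w,mid-.044*ax+.024*n),"near",proj(w,mid+.020*ax+.024*n))
E
python3 tilt.py .109
```

```text
7.3833 pos [0.517 0.303 0.041] x [-0.998 -0.059 -0.002] y [-0.059  0.998  0.001] F [-0.211  0.039 -1.71 ] w 0.04809674034649135 g 2.999817430973053
yellow 3092.0 257.2587322121604 168.25808538163002
blue rows 71 206
0 yel [258.192 165.997] far [258.386  69.389] near [258.089 217.058]
10 yel [258.097 154.944] far [258.183  66.611] near [258.047 205.705]
20 yel [258.001 148.41 ] far [258.006  70.567] near [257.997 196.588]
30 yel [257.909 145.921] far [257.856  79.263] near [257.944 189.887]
40 yel [257.823 146.897] far [257.729  91.214] near [257.889 185.62 ]
50 yel [257.745 150.749] far [257.623 105.369] near [257.834 183.681]
60 yel [257.676 156.938] far [257.536 121.011] near [257.782 183.883]
70 yel [257.616 164.998] far [257.465 137.666] near [257.733 185.996]
80 yel [257.565 174.543] far [257.407 155.034] near [257.689 189.773]
90 yel [257.523 185.263] far [257.362 172.934] near [257.649 194.971]
```

The force of -1.7 N (about half the weight) and the blue band edges at rows 71 and 206 show it pivoting on its base. I'll continue the arc.

Call:
step_arm --pt "-1 0.15 0 -0.29 0" --pt "-1 0.18 0 -0.27 0" --pt "-1 0.2 0 -0.25 0" --pt "-1 0.22 0 -0.24 0" --pt "-1 0.24 0 -0.21 0" --pt "-1 0.26 0 -0.19 0" --pt "-1 0.28 0 -0.17 0" --pt "-1 0.29 0 -0.15 0" --pt "-1 0.3 0 -0.12 0" --pt "-1 0.31 0 -0.09 0"

```text
t: 8.27
ee_pos: [0.4427, 0.2981, 0.0987]
ee_rot: [-0.093, 3.14, 0.0]
ft_force: [0.7, -0.8, -1.0]
width: 0.048
grip_force: 3.0
```

```bash
python3 tilt.py .109
```

```text
8.2667 pos [0.443 0.298 0.099] x [-0.998 -0.059 -0.   ] y [-0.059  0.998  0.   ] F [ 0.678 -0.783 -0.984] w 0.04797180245167501 g 2.9981161281466484
yellow 1309.0 257.4660045836516 197.2192513368984
blue rows 133 198
0 yel [258.174 165.972] far [258.369  69.355] near [258.071 217.038]
10 yel [258.098 154.955] far [258.2    66.654] near [258.04  205.699]
20 yel [258.021 148.452] far [258.052  70.67 ] near [258.002 196.595]
30 yel [257.945 145.989] far [257.923  79.408] near [257.959 189.906]
40 yel [257.873 146.985] far [257.814  91.388] near [257.915 185.65 ]
50 yel [257.807 150.851] far [257.721 105.56 ] near [257.87 183.72]
60 yel [257.748 157.048] far [257.643 121.21 ] near [257.827 183.927]
70 yel [257.695 165.11 ] far [257.578 137.865] near [257.785 186.043]
80 yel [257.649 174.654] far [257.525 155.228] near [257.747 189.82 ]
90 yel [257.61  185.369] far [257.481 173.117] near [257.712 195.017]
```

Call:
step_arm --pt "-1 0.28 0 -0.06 0" --pt "-1 0.28 0 -0.04 0" --pt "-1 0.28 0 -0.02 0" --pt "-1 0.28 0 0 0" --pt "-1 0.28 0 0.03 0" --pt "-1 0.28 0 0.05 0" --pt "-1 0 0 0.05 0" --pt "-1 0 0 0.05 0" --pt "-1 0 0 0 0" --pt "-1 0 0 0 0"

```text
t: 9.15
ee_pos: [0.3935, 0.2952, 0.0964]
ee_rot: [0.092, -3.14, -0.0]
ft_force: [-1.9, 0.1, 2.7]
width: 0.0482
grip_force: 3.0
```

```bash
python3 tilt.py .109; python3 - <<'E'
from h import *
w=env.grab_frame("wrist");s=env.grab_frame("scene")
c=s["pixels"][60:180,230:360]
cv2.imwrite("pics/w6.png",np.hstack([cv2.resize(w["pixels"],(400,300)),cv2.resize(c,(400,300))])[:,:,::-1])
E
```

```text
9.15 pos [0.394 0.295 0.096] x [-0.998 -0.059  0.   ] y [-0.059  0.998  0.   ] F [-1.881  0.108  2.738] w 0.04816315653691903 g 2.999938018620014
yellow 657.0 258.0060882800609 241.31354642313548
blue rows 176 206
0 yel [258.132 165.963] far [258.324  69.363] near [258.031 217.021]
10 yel [258.059 154.956] far [258.161  66.679] near [258.001 205.688]
20 yel [257.985 148.462] far [258.017  70.706] near [257.964 196.589]
30 yel [257.911 146.006] far [257.892  79.453] near [257.924 189.905]
40 yel [257.842 147.006] far [257.786  91.437] near [257.881 185.653]
50 yel [257.778 150.875] far [257.695 105.611] near [257.837 183.725]
60 yel [257.72  157.073] far [257.619 121.26 ] near [257.795 183.934]
70 yel [257.668 165.136] far [257.556 137.914] near [257.755 186.051]
80 yel [257.624 174.678] far [257.503 155.273] near [257.718 189.828]
90 yel [257.586 185.392] far [257.461 173.159] near [257.684 195.024]
```

View pics/w6.png

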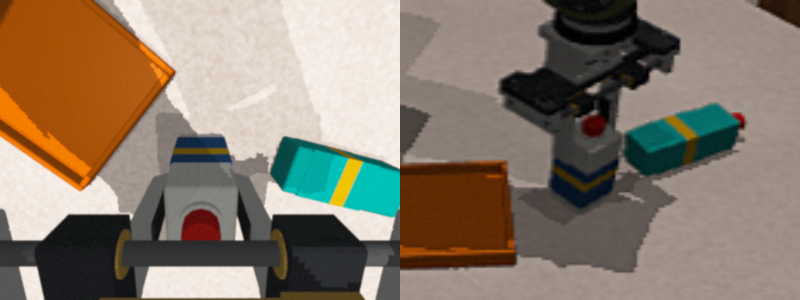

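The tin stands upright with its cap on top (right half, cap at (593,125)). I'll open, regrip a little lower and more firmly so it sits flat.

Call:
step_arm --pt "0.2 0 0 0 0" --pt "0.2 0 0 0 0" --pt "0.2 0 0 0 0" --pt "0.2 0 0 0.25 0" --pt "0.2 0 0 0.25 0" --pt "-1 0 0 0 0" --pt "-1 0 0 0 0" --pt "-1 0 0 0 0" --pt "-1 0 0 0 0" --pt "-1 0 0 0 0" --grip_force 20

```text
t: 10.13
ee_pos: [0.3932, 0.2951, 0.0814]
ee_rot: [0.093, -3.14, 0.0]
ft_force: [-0.9, 0.3, -3.7]
width: 0.0476
grip_force: 20.0
```

```bash
python3 tilt.py .094|head -3
```

```text
10.1333 pos [0.393 0.295 0.081] x [-0.998 -0.059  0.   ] y [-0.059  0.998 -0.   ] F [-0.944  0.283 -3.665] w 0.04762611068251236 g 19.993103742599487
yellow 636.0 258.52672955974845 243.80345911949686
blue rows 180 206
```

Call:
step_arm --pt "-1 0 0 -0.4 0" --pt "-1 0 0 -0.8 0" --pt "-1 0 0 -0.9 0" --pt "-1 0 0 -0.9 0" --pt "-1 0 0 -0.6 0" --pt "-1 -0.05 -0.4 0 0" --pt "-1 -0.11 -0.8 0 0" --pt "-1 -0.11 -0.97 0 0" --pt "-1 -0.11 -0.97 0 0" --pt "-1 -0.11 -0.97 0 0"

```text
t: 11.02
ee_pos: [0.4147, 0.1709, 0.1882]
ee_rot: [0.093, -3.139, 0.001]
ft_force: [0.6, -0.4, -2.5]
width: 0.048
grip_force: 20.0
```

Call:
step_arm --pt "-1 -0.11 -0.97 0 0" --pt "-1 -0.11 -0.97 0 0" --pt "-1 -0.11 -0.97 0 0" --pt "-1 -0.11 -0.97 0 0" --pt "-1 -0.11 -0.97 0 0" --pt "-1 -0.11 -0.97 0 0" --pt "-1 -0.11 -0.97 0 0" --pt "-1 -0.11 -0.97 0 0" --pt "-1 -0.11 -0.97 0 0" --pt "-1 -0.11 -0.97 0 0"

```text
t: 11.85
ee_pos: [0.4645, -0.1176, 0.1882]
ee_rot: [0.092, -3.139, -0.001]
ft_force: [0.3, -0.5, -3.5]
width: 0.048
grip_force: 20.0
```

Call:
step_arm --pt "-1 -0.11 -0.97 0 0" --pt "-1 -0.11 -0.97 0 0" --pt "-1 -0.11 -0.97 0 0" --pt "-1 -0.11 -0.97 0 0" --pt "-1 -0.11 -0.8 0 0" --pt "-1 -0.05 -0.4 0 0" --pt "-1 0 0 0 0" --pt "-1 0 0 0 0" --pt "-1 0 0 0 0" --pt "-1 0 0 0 0"

```text
t: 12.68
ee_pos: [0.4922, -0.2657, 0.1894]
ee_rot: [0.094, -3.14, -0.0]
ft_force: [-0.2, 0.2, -2.8]
width: 0.048
grip_force: 20.0
```

```bash
python3 - <<'E'
from seg import *
pose()
f=env.grab_frame("wrist");w=f
hsv=cv2.cvtColor(f["pixels"],cv2.COLOR_RGB2HSV)
marks(w,(("tray_in",.005),("tin_base",.107)))
s=env.grab_frame("scene");print("scene");marks(s,(("tray_in",.005),("tin_base",.107)))
c=s["pixels"][150:300,60:260]
cv2.imwrite("pics/w7.png",np.hstack([cv2.resize(w["pixels"],(400,300)),cv2.resize(c,(400,300))])[:,:,::-1])
E
```

```text
12.6833 pos [ 0.492 -0.266  0.189] x [-0.998 -0.06   0.   ] y [-0.06   0.998  0.   ] F [-0.171  0.184 -2.84 ] w 0.04796457937179263 g 19.995055496692657
tray_in 0.85 [238.6 178.8] [ 0.498 -0.287  0.005]
scene
tray_in 0.91 [239.8 143.5] [0.313 0.157 0.005]
tray_in 0.64 [149.8 261. ] [ 0.493 -0.285  0.005]
tray_in 0.56 [115.2 214.3] [ 0.3   -0.288  0.005]
tin_base 0.89 [304.5 121.1] [0.445 0.311 0.107]
tin_base 0.63 [147.9 237.1] [ 0.491 -0.261  0.107]
```

View pics/w7.png

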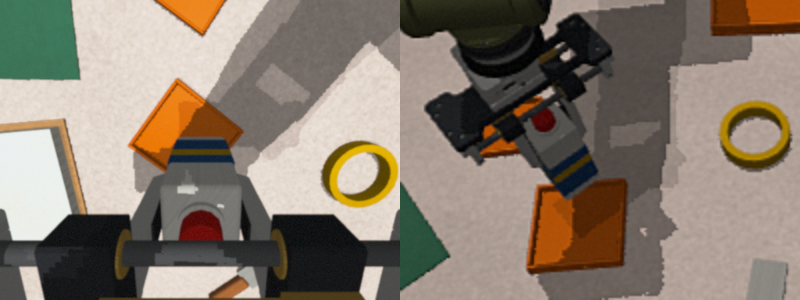

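The tin hangs upright over the tray (wrist view, tray around (187,125)). The tray middle is at about (0.495, -0.285). I'll shift 19 mm in -y and lower.

Call:
step_arm --pt "-1 -0.06 -0.63 0 0" --pt "-1 0 0 0 0" --pt "-1 0 0 0.5 0" --pt "-1 0 0 0.8 0" --pt "-1 0 0 0.8 0" --pt "-1 0 0 0.5 0" --pt "-1 0 0 0.2 0" --pt "-1 0 0 0.15 0" --pt "-1 0 0 0 0" --pt "-1 0 0 0 0"

```text
t: 13.82
ee_pos: [0.4956, -0.2856, 0.1019]
ee_rot: [-0.093, 3.139, -0.001]
ft_force: [0.0, 0.2, -3.7]
width: 0.0484
grip_force: 20.0
```

Call:
step_arm --pt "-1 0 0 0.15 0" --pt "-1 0 0 0.1 0" --pt "-1 0 0 0.08 0" --pt "-1 0 0 0.06 0" --pt "-1 0 0 0.05 0" --pt "-1 0 0 0.04 0" --pt "-1 0 0 0 0" --pt "-1 0 0 0 0" --pt "-1 0 0 0 0" --pt "-1 0 0 0 0"

```text
t: 14.65
ee_pos: [0.4953, -0.2855, 0.0867]
ee_rot: [-0.093, 3.14, -0.0]
ft_force: [0.1, -0.5, -3.5]
width: 0.0477
grip_force: 20.0
```

Still carrying the weight, so 1–2 mm more.

Call:
step_arm --pt "-1 0 0 0.03 0" --pt "-1 0 0 0.03 0" --pt "-1 0 0 0 0" --pt "-1 0 0 0 0" --pt "-1 0 0 0 0" --pt "-1 0 0 0 0" --pt "-1 0 0 0 0" --pt "-1 0 0 0 0" --pt "-1 0 0 0 0" --pt "-1 0 0 0 0"

```text
t: 15.48
ee_pos: [0.4954, -0.2856, 0.0855]
ee_rot: [-0.093, 3.14, -0.001]
ft_force: [-3.8, 1.8, 5.0]
width: 0.0478
grip_force: 20.0
```

Contact: the force rose to +5 N. I'll soften the grip so it settles flat, then open slowly and retreat.

Call:
step_arm --pt "-1 0 0 0 0" --pt "-1 0 0 0 0" --pt "-1 0 0 0 0" --pt "-1 0 0 0 0" --pt "0.2 0 0 0 0" --pt "0.2 0 0 0 0" --pt "0.4 0 0 0 0" --pt "0.7 0 0 0 0" --pt "0.9 0 0 0 0" --pt "1 0 0 0 0" --grip_force 3

```text
t: 16.32
ee_pos: [0.4952, -0.2855, 0.0847]
ee_rot: [0.093, -3.14, 0.0]
ft_force: [0.7, -0.2, -0.8]
width: 0.0799
grip_force: 0.0
```

Call:
step_arm --pt "1 0 0 -0.3 0" --pt "1 0 0 -0.6 0" --pt "1 0 0 -0.8 0" --pt "1 0 0 -0.8 0" --pt "1 0 0 -0.8 0" --pt "1 0 0 -0.8 0" --pt "1 0 0 0 0" --pt "1 0 0 0 0" --pt "1 0 0 0 0" --pt "1 0 0 0 0"

```text
t: 17.15
ee_pos: [0.4949, -0.2853, 0.2068]
ee_rot: [0.093, -3.139, -0.002]
ft_force: [0.1, 0.5, 0.0]
width: 0.0943
grip_force: 0.0
```

```bash
python3 - <<'E'
from seg import *
pose()
w=env.grab_frame("wrist");s=env.grab_frame("scene");marks(s,(("tin_base",.005),("tin",.065)))
marks(w,(("tin_base",.005),("tin",.065)))
c=s["pixels"][180:300,80:240]
cv2.imwrite("pics/w8.png",np.hstack([cv2.resize(w["pixels"],(400,300)),cv2.resize(c,(400,300))])[:,:,::-1])
E
```

```text
17.15 pos [ 0.495 -0.285  0.207] x [-0.998 -0.059  0.001] y [-0.059  0.998  0.001] F [0.081 0.548 0.026] w 0.0942996667099588 g 0.0
tin_base 0.8 [304.2 120. ] [0.369 0.395 0.005]
tin_base 0.58 [149.2 260.7] [ 0.491 -0.285  0.005]
tin 0.89 [144.8 251.5] [ 0.496 -0.284  0.065]
tin 0.66 [321.6 111. ] [0.417 0.42  0.065]
tin_base 0.55 [458.  211.7] [ 0.531 -0.031  0.005]
tin 0.61 [255.1 182.3] [ 0.493 -0.287  0.065]
```

View pics/w8.png

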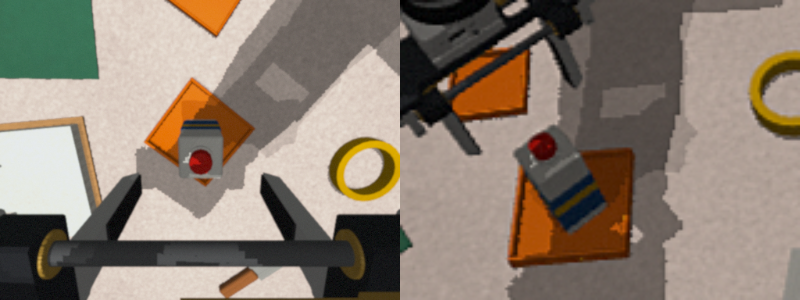

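The tin stands cap up in the middle of the tray (cap at (200,160) left, base within the rim at (570,205) right), and the gripper is clear.

```bash
python3 -c "
from cell import env
print(env.job_done())"
```

```text
the job is handed in; nothing more can be done
None
```

I stood the tin upright, cap up, near the middle of the 120 mm orange tray, let go and handed the job in at about 17 s; no verdict came back, and the tape, paint can and scraper were not touched.

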